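# Rake the milkshake straws into the ribbed tray

### The job

Take the rake from its stand and comb the four loose steel straws so that each lies fully home in a groove of its own: set the teeth gently on the flat at the tray's +y end (the end nearer the rake's stand) and, with the head along the grooves, draw the rake across all the ribs to the other end, keeping its teeth lightly in touch with the tray, and comb again if a straw is still loose. Only the rake may touch the straws, and never press it hard on the tray (stay well under 35 N). Finally stand the rake upright back in its stand, and leave everything else on the counter where it is.

Things in the scene. Friction and masses are not known exactly. Their poses are not given: they have to be found in the camera images.
- tray: Dark-wood straw tray, fixed: outside 180 (x) x 278 (y) x 40 mm high, walls 9 mm, origin at the centre of its underside, on the counter. In it 7 straight grooves along the tray's x over the full 162 mm, side by side along y at 24 mm pitch, at y = -86, -62, .. 58 mm; each 12 mm deep, 20 mm wide at the top, 6 mm at the floor; rib tops 4 mm wide, 24 mm above the origin.
- tray_start (a point): On the plain flat at the tray's +y end, on its surface: x = 0, y = 110, z = 24 mm of the tray. The flat runs from y = 68 to 130 mm (inner face of the end wall), level with the rib tops. No straw lies beyond y = 92 mm at the start.
- tray_far (a point): At the tray's other end, where a stroke ends: x = 0, y = -110, z = 24 mm of the tray. Beyond the last groove a narrow flat level with the rib tops runs from y = -96 mm to the end wall at -130 mm: no room there for the rake and a straw ahead of it. A straw can jam between teeth and a rib, felt as a side force over 8 N: ease back some 20 mm so that it drops, then push on.
- rake: Hand rake, 190 to 320 g, upright in its stand at the start. Origin: middle of the underside of its steel head bar, 170 (x) x 22 (y) x 12 mm; z up. Below it six steel teeth, plates 6 mm (x) x 30 mm (y), over 136 mm of x, flat feet that bridge a groove when the head lies along it. The tooth plate is rigidly clamped at a depth that differs each time: feet 24 to 36 mm below the origin, not in the readings: feel for it.
- rake_grip (a point): Where to hold the rake: 55 mm above its origin, in its upright wooden grip, 50 (x) x 20 (y) mm, from 12 to 77 mm above the origin; pinch across the 20 mm from above. Rake and tray are stiff: set the teeth down at 10 mm/s or less, as 20 mm/s can already knock with 35 N. Moved along the tray's y with its head along the grooves, the rake turns straws parallel, pushes them into free grooves and passes over those that are home.
- stand: Wooden stand of the rake, fixed: open-topped box 166 (x) x 58 (y) x 52 mm high, walls and floor 10 mm, so the slot is 146 x 38 mm. Origin: centre of its underside. At home the rake's teeth hang free in the slot and the ends of its head bar rest on the stand's end walls (rake origin 52 mm above the stand's origin), head along the slot, either way round.
- straw0: One of four alike steel milkshake straws, a rigid rod 10 mm thick and 130 mm long, 25 g; origin at its middle on its axis, x along it (it may roll about x). Starts lying askew on the rib tops, its middle 5 mm above them; when home in a groove its axis is 7 mm below the rib tops and its top 2 mm below them.
- straw1: One of four alike steel milkshake straws, a rigid rod 10 mm thick and 130 mm long, 25 g; origin at its middle on its axis, x along it (it may roll about x). Starts lying askew on the rib tops, its middle 5 mm above them; when home in a groove its axis is 7 mm below the rib tops and its top 2 mm below them.
- straw2: One of four alike steel milkshake straws, a rigid rod 10 mm thick and 130 mm long, 25 g; origin at its middle on its axis, x along it (it may roll about x). Starts lying askew on the rib tops, its middle 5 mm above them; when home in a groove its axis is 7 mm below the rib tops and its top 2 mm below them.
- straw3: One of four alike steel milkshake straws, a rigid rod 10 mm thick and 130 mm long, 25 g; origin at its middle on its axis, x along it (it may roll about x). Starts lying askew on the rib tops, its middle 5 mm above them; when home in a groove its axis is 7 mm below the rib tops and its top 2 mm below them.
- cherry_jar: Bystander: cut glass jar with stopper, 80 mm wide, 131 mm high; origin at the centre of its underside.
- scoop: Bystander: nickel ice cream scoop lying down, about 230 mm long, its x along it, bowl 52 mm at +x; origin at the centre of its underside.
- cup: Bystander: white porcelain cup with a handle, 80 mm wide, 70 mm high; origin at the centre of its underside.
- napkin_box: Bystander: steel napkin box 110 x 130 x 110 mm; origin at the centre of its underside.
- shaker: Bystander: glass sugar shaker, 64 mm wide, 130 mm high; origin at the centre of its underside.
- bell: Bystander: brass counter bell, 84 mm wide, 55 mm high; origin at the centre of its underside.
- saucers: Bystander: stack of white saucers, 130 mm wide, 40 mm high; origin at the centre of its underside.
Things that resemble listed ones, but are neither listed nor needed, are in the scene too. What is shaped like the rake but purple is not meant.

How it is judged:
By the outcome, as a careful person would: the job done as asked, in the order asked, and still so for the second after the job is handed in, with the robot touching nothing.
It also fails if it takes over 72 s, if anything falls off the work surface, if the arm or the gripper's body presses on something with over 40 N, if the wrist force passes 120 N, or if a joint passes its speed limit or range.

### The arm

A 6-joint arm with a two-finger parallel gripper is mounted at the origin on the work surface. World frame = base frame: x ahead of the robot, y to its left, z up, the work surface at z = 0. Lengths are in m, angles in rad, forces in N, time in s.
With the tool pointing down it reaches from about 0.4 to 0.825 m from the base axis. Payload 7 kg.
Tool frame: the origin (TCP) lies midway between the tips of the shut fingers; the grasp point (between the pads) lies 19 mm behind it (manip.grasp_offset is the z of the grasp point in the tool frame, in m); z points along the fingers, y is the line along which they close (so a half turn about z gives the same grasp; the last joint's range is limited). The gripper opens to 85 mm and grips with 20 to 120 N. Pads are 22 mm wide; open, the fingers measure 114 mm over their backs; the gripper's body (76 mm by 85 mm) begins 54 mm behind the grasp point. The pads swing forward as they close: fully open they stand 13 mm farther back than shut.
Start: joints at [-0.945, 0.359, 0.012, 0, -1.224, -0.288], TCP at [0.224, -0.637, 0.231] pointing down, gripper open.
Joint ranges: [-3.07, 3.07], [-1.43, 2.12], [-1.02, 1.25], [-3.03, 1.67], [-3.05, -0], [-3.03, 3.03]. Speed limits (rad/s): [2.39, 2.39, 3.01, 3.14, 3.14, 3.14].

### API

Orientations are given as a unit quaternion [x, y, z, w].
In Python, from plant import manip, snapshot, workorder, finder gives the robot as it stands.
- The arm moves only by the tool step_arm, never from a script. Its argument "rows" is a list of rows, each a list of 2 entries, a list of its own where there are three numbers: the shift along the world's x, y, z in units of 400 mm (1.0 is 400 mm), then the turn, a rotation vector about the world's x, y, z in units of 5 degrees (1.0 is 5 degrees). In form: [[[x, y, z], [rx, ry, rz]], ...]. A call has 1 to 20 rows; each row shifts and turns the commanded pose from where the row before left it; what a row does not reach is not made up. A row lasts 1/10 s, in which the tool goes at most 50 mm and 8.59 degrees, less where a joint would pass 70% of its speed; a pose out of reach is approached as far as the arm can. A call with a number of a shift or a turn outside -1 to 1 is refused whole. A call with a gripper value outside its range is refused whole. "claw" is the opening, from 0 (shut) to 1 (fully open), set as the call begins (left out, the last holds). The fingers move at their own pace and stop on an object; "newtons" is the grip in N (left out, the last holds). Time passes only in rows, so rows that do not move let the fingers close. It gives the time, the measured TCP pose, the force, the opening and the grip force at its end, in the units of the state.
- manip.get_state(): the state, without advancing time (a new reading comes with each control period).
- snapshot(name): name is "scene" or "side" or "wrist"; returns a dict with "image" (420x560x3 uint8, red, green, blue), "z_map" (420x560 float32, m along the optical axis (not along the pixel's ray), 0 where there is no reading), "intrinsics" (3x3 intrinsics, pixels), "R" (3x3) and "t" (3): a world point X has camera coordinates R X + t; the wrist camera has in their place "mount" (4x4, takes a point from camera to tool coordinates, whose origin is the TCP and whose axes are the flange's). Camera axes: x right, y down, z forward; pixel columns grow to the right and rows downward; lengths in m; the calibration is good to about 2 mm. A picture is of the moment at which its call begins: read the wrist's pose just before it.
- workorder.close_job(): hands the job in; it is judged then, once.
Trained networks look in the newest picture that a camera, given by its name, has taken for a name from the list of things; names that differ only in an ending like _2 or _b are one class to them, and where a whole thing is asked for, a point or a joint stands for the part that bears it (a point fixed in the world has none). Each returns a list of dicts, best first, with "conf" (0 to 1); they miss things now and then, are a little off and sometimes report something else, mostly with a low value. They report only what shows in the picture. A call takes as long as a camera call. They do not tell look-alikes from the thing itself.
- finder.search_frame(camera, label): "position" ([column, row] in pixels, amid what is visible of it).
The state is a dict: "time": time; "joint_positions": joint angles; "joint_velocities": joint speeds; "tau": joint torques, N m; "ee_pos": TCP position; "ee_rot": TCP orientation; "ft_force": force on the tool from outside, world axes, zero at the start; "moment": the same for the moment, N m; "width": finger opening in m; "grasp_force": force on a finger pad.
Only numpy, scipy, OpenCV 4.12 (cv2) and the standard library are available. Lean on these libraries where they do the work, as an engineer would, in place of code of your own. Each camera call takes 0.05 s, during which the arm holds its last target. There are 200 camera calls.

## Working session

There is one attempt and no reset: what is moved stays moved. The work goes in short steps, Python scripts to look and compute and a tool call to move; the robot and the scene stay as the last step left them, time stands still between calls to the robot, and variables do not carry over. Pictures are saved under pics/ and viewed, at most 10 in all, crops included, and the job is handed in when it is done.

Besides the shell and the picture viewer there is one more tool, called after "Request:" by a JSON object that holds its "api" and its "payload". step_arm: Moves the arm, as the interface text tells. Its arguments: {"type":"object","properties":{"rows":{"type":"array"},"claw":{"type":"number"},"newtons":{"type":"number"}},"required":["rows"]}

```bash
mkdir -p pics; ls
cat > h.py <<'E'
import numpy as np,cv2
from plant import manip,snapshot,workorder,finder
def shot(c):
    st=manip.get_state(); s=snapshot(c)
    if c=="wrist":
        from scipy.spatial.transform import Rotation as Ro
        T=np.eye(4);T[:3,:3]=Ro.from_quat(st["ee_rot"]).as_matrix();T[:3,3]=st["ee_pos"]
        s["T"]=T@np.array(s["mount"])
    else:
        M=np.eye(4);M[:3,:3]=s["R"];M[:3,3]=s["t"];s["T"]=np.linalg.inv(M)
    K=np.array(s["intrinsics"]);z=s["z_map"];v,u=np.mgrid[:z.shape[0],:z.shape[1]]
    P=np.stack([(u-K[0,2])/K[0,0]*z,(v-K[1,2])/K[1,1]*z,z],-1)
    W=P@s["T"][:3,:3].T+s["T"][:3,3];W[z==0]=np.nan;s["W"]=W
    return s
def save(s,n): cv2.imwrite(f"pics/{n}.png",s["image"][...,::-1])
E
python3 - <<'E'
from h import *
import pickle
for c in("scene","side"):
    s=shot(c);save(s,c);pickle.dump(s,open(c+".pkl","wb"))
    print(c,s["T"][:3].round(3).tolist())
    for l in("tray","rake","stand","straw0"):
        for d in finder.search_frame(c,l)[:5]:
            x,y=map(int,d["position"]);print(l,x,y,round(d["conf"],2),s["W"][y,x].round(3))
a=cv2.imread("pics/scene.png");b=cv2.imread("pics/side.png")
E
```

```text
pics
scene [[0.712, 0.467, -0.524, 1.2], [0.702, -0.491, 0.516, -0.663], [-0.017, -0.735, -0.678, 1.002]]
tray 243 269 0.84 [ 0.548 -0.146  0.035]
rake 418 208 0.83 [0.764 0.365 0.055]
rake 173 231 0.82 [ 0.313 -0.201  0.057]
rake 300 139 0.81 [0.25  0.408 0.043]
rake 342 181 0.61 [0.547 0.271 0.093]
stand 342 203 0.59 [0.566 0.257 0.024]
straw0 258 250 0.71 [ 0.524 -0.068  0.031]
straw0 234 268 0.67 [ 0.528 -0.161  0.035]
straw0 239 261 0.63 [ 0.517 -0.133  0.033]
straw0 255 255 0.51 [ 0.525 -0.081  0.021]
side [[-0.912, -0.225, 0.343, -0.054], [-0.41, 0.488, -0.77, 1.274], [0.006, -0.843, -0.538, 0.969]]
tray 282 213 0.58 [ 0.51  -0.069  0.019]
rake 307 324 0.9 [0.227 0.422 0.038]
rake 228 255 0.79 [0.529 0.299 0.082]
rake 145 264 0.78 [0.75  0.415 0.057]
rake 345 204 0.78 [ 0.306 -0.175  0.052]
stand 231 272 0.71 [0.509 0.321 0.039]
straw0 278 204 0.6 [ 0.546 -0.114  0.023]
straw0 271 205 0.49 [ 0.562 -0.084  0.031]
straw0 275 203 0.43 [ 0.555 -0.106  0.03 ]
```

View pics/scene.png

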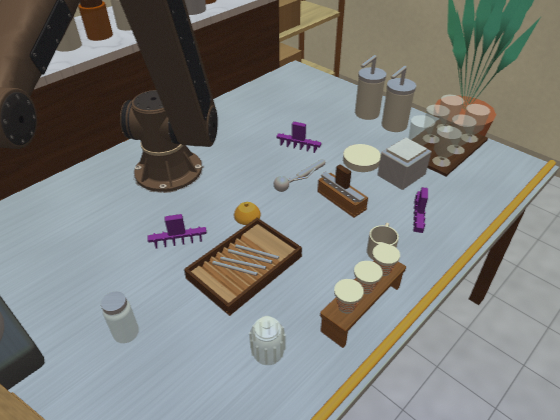

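Run:
```python
import cv2
b=cv2.imread("pics/scene.png")[130:310,150:450]
cv2.imwrite("pics/crop1.png",cv2.resize(b,(800,480),interpolation=cv2.INTER_CUBIC))
```

```text
(no output)
```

View pics/crop1.png

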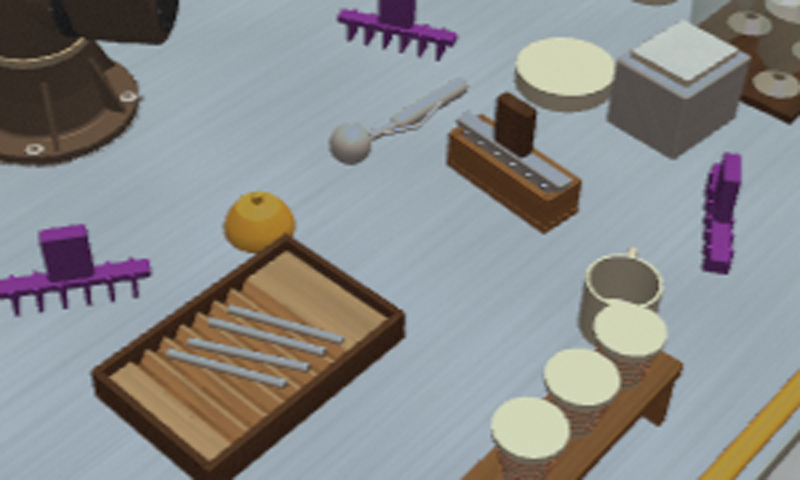

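The real rake is the one at (342,181): steel bar and dark wooden grip, standing in the wooden stand. The ones at (178,232), (300,139) and (420,208) are purple look-alikes. The tray is at (244,265) with four askew straws in its middle.

Run:
```python
from h import *
import pickle
S=[pickle.load(open(c+".pkl","rb")) for c in("scene","side")]
def rect(n,c,r,z0,z1):
    for S_,nm in [([S[0]],"scene"),([S[1]],"side"),(S,"both")]:
        P=np.concatenate([s["W"].reshape(-1,3) for s in S_])
        m=(np.hypot(P[:,0]-c[0],P[:,1]-c[1])<r)&(P[:,2]>z0)&(P[:,2]<z1)
        Q=P[m]
        if len(Q)<5: print(n,nm,len(Q));continue
        R=cv2.minAreaRect(Q[:,:2].astype(np.float32))
        print(n,nm,len(Q),np.round(R[0],4),np.round(R[1],4),round(R[2],2),"zmed",np.median(Q[:,2]).round(4),"zmax95",np.percentile(Q[:,2],95).round(4))
rect("tray rim",(0.53,-0.11),.2,.0365,.044)
rect("tray all",(0.53,-0.11),.2,.012,.044)
rect("bar",(0.54,0.29),.12,.059,.070)
rect("griptop",(0.54,0.29),.12,.124,.134)
rect("grip",(0.54,0.29),.12,.075,.134)
rect("stand",(0.54,0.29),.12,.045,.058)
rect("standall",(0.54,0.29),.12,.012,.058)
```

```text
tray rim scene 964 [ 0.4743 -0.1135] [0.296  0.2819] 89.26 zmed 0.0394 zmax95 0.0426
tray rim side 439 [ 0.4785 -0.1146] [0.2928 0.2879] 86.47 zmed 0.0395 zmax95 0.043
tray rim both 1403 [ 0.4736 -0.1124] [0.2992 0.2819] 89.95 zmed 0.0394 zmax95 0.0429
tray all scene 5767 [ 0.4736 -0.1067] [0.284 0.31 ] 0.31 zmed 0.0251 zmax95 0.0405
tray all side 2425 [ 0.4728 -0.1071] [0.2813 0.3102] 0.41 zmed 0.0266 zmax95 0.041
tray all both 8192 [ 0.4742 -0.1073] [0.3093 0.2848] 89.61 zmed 0.0255 zmax95 0.0406
bar scene 234 [0.537  0.2832] [0.0275 0.1712] 83.96 zmed 0.0635 zmax95 0.0683
bar side 244 [0.5378 0.2888] [0.029 0.171] 84.62 zmed 0.0636 zmax95 0.0675
bar both 478 [0.5374 0.2864] [0.0338 0.1712] 85.22 zmed 0.0636 zmax95 0.068
griptop scene 78 [0.5375 0.2836] [0.0241 0.0501] 83.26 zmed 0.1273 zmax95 0.1311
griptop side 79 [0.5384 0.2898] [0.0235 0.0504] 83.94 zmed 0.1289 zmax95 0.1318
griptop both 157 [0.5378 0.2859] [0.0297 0.0506] 80.14 zmed 0.128 zmax95 0.1318
grip scene 272 [0.5373 0.2838] [0.0252 0.0517] 85.27 zmed 0.1082 zmax95 0.1294
grip side 289 [0.5375 0.2902] [0.0255 0.0517] 87.02 zmed 0.1088 zmax95 0.1303
grip both 561 [0.5373 0.2868] [0.0324 0.0518] 86.92 zmed 0.1086 zmax95 0.1302
stand scene 341 [0.5387 0.2853] [0.0633 0.1694] 84.65 zmed 0.0514 zmax95 0.0563
stand side 346 [0.5402 0.2908] [0.0634 0.1719] 83.21 zmed 0.0517 zmax95 0.0566
stand both 687 [0.5401 0.2882] [0.068  0.1718] 83.76 zmed 0.0516 zmax95 0.0566
standall scene 786 [0.5397 0.2852] [0.0647 0.1711] 83.61 zmed 0.0412 zmax95 0.0549
standall side 862 [0.5403 0.2918] [0.0654 0.1719] 83.21 zmed 0.0397 zmax95 0.0553
standall both 1648 [0.54   0.2888] [0.0713 0.1719] 83.28 zmed 0.0406 zmax95 0.0552
```

Run:
```python
from h import *
import pickle
from scipy.ndimage import label
for c in("scene","side"):
    s=pickle.load(open(c+".pkl","rb"));W=s["W"]
    g=(W[...,2]>.012)&(W[...,2]<.046)&(np.hypot(W[...,0]-.53,W[...,1]+.11)<.22)
    g=cv2.erode(g.astype(np.uint8),np.ones((3,3)));L,n=label(g);k=np.argmax(np.bincount(L.ravel())[1:])+1
    m=cv2.dilate((L==k).astype(np.uint8),np.ones((3,3)))>0
    for z0 in(.012,.037):
        Q=W[m&(W[...,2]>z0)&(W[...,2]<.045)];R=cv2.minAreaRect(Q[:,:2].astype(np.float32));print(c,len(Q),np.round(R[0],4),np.round(R[1],4),R[2], cv2.boxPoints(R).round(3).tolist())
print({k:np.round(v,3).tolist() for k,v in manip.get_state().items()})
```

```text
scene 5656 [ 0.4813 -0.1011] [0.2658 0.323 ] 1.1143606901168823 [[0.3449999988079071, 0.057999998331069946], [0.35199999809265137, -0.26499998569488525], [0.6169999837875366, -0.25999999046325684], [0.6110000014305115, 0.06300000101327896]]
scene 931 [ 0.4857 -0.1048] [0.2571 0.3123] 0.7366235852241516 [[0.35499998927116394, 0.05000000074505806], [0.35899999737739563, -0.2630000114440918], [0.6159999966621399, -0.2590000033378601], [0.6119999885559082, 0.05299999937415123]]
side 2317 [ 0.5219 -0.116 ] [0.1832 0.2915] 0.5453645586967468 [[0.42899999022483826, 0.028999999165534973], [0.4320000112056732, -0.2630000114440918], [0.6150000095367432, -0.26100000739097595], [0.6119999885559082, 0.03099999949336052]]
side 378 [ 0.5219 -0.1175] [0.1832 0.2885] 0.5453645586967468 [[0.42899999022483826, 0.026000000536441803], [0.4320000112056732, -0.2630000114440918], [0.6150000095367432, -0.26100000739097595], [0.6119999885559082, 0.02800000086426735]]
{'time': 0.5, 'joint_positions': [-0.945, 0.359, 0.012, -0.0, -1.224, -0.288], 'joint_velocities': [0.002, -0.0, 0.001, 0.002, 0.001, -0.001], 'tau': [0.001, -58.24, 29.343, 6.936, -0.001, -0.0], 'ee_pos': [0.224, -0.637, 0.231], 'ee_rot': [-0.168, 0.986, 0.0, -0.0], 'ft_force': [0.231, -0.206, -0.46], 'moment': [0.041, -0.028, -0.042], 'grasp_force': 0.0, 'width': 0.086}
```

Request:
{"api": "step_arm", "payload": {"rows": [[[0.057, 0.0917, 0.023], [0, 0, -0.4]], [[0.057, 0.0917, 0.023], [0, 0, -0.4]], [[0.057, 0.0917, 0.023], [0, 0, -0.4]], [[0.057, 0.0917, 0.023], [0, 0, -0.4]], [[0.057, 0.0917, 0.023], [0, 0, -0.4]], [[0.057, 0.0917, 0.023], [0, 0, -0.4]], [[0.057, 0.0917, 0.023], [0, 0, -0.4]], [[0.057, 0.0917, 0.023], [0, 0, -0.4]], [[0.057, 0.0917, 0.023], [0, 0, -0.4]], [[0.057, 0.0917, 0.023], [0, 0, -0.4]], [[0.057, 0.0917, 0.023], [0, 0, -0.4]], [[0.057, 0.0917, 0.023], [0, 0, -0.4]], [[0.057, 0.0917, 0.023], [0, 0, -0.4]], [[0, 0, 0], [0, 0, 0]], [[0, 0, 0], [0, 0, 0]]], "claw": 1}}

```text
time: 2.0
ee_pos: [0.5205, -0.159, 0.3509]
ee_rot: [0.057, 0.998, 0.0, 0.0]
ft_force: [0.4, -0.7, 0.2]
width: 0.0854
grasp_force: 0.0
```

Run:
```python
from h import *
import pickle
s=shot("wrist");save(s,"w1");pickle.dump(s,open("w1.pkl","wb"));st=manip.get_state()
print(st["time"],np.round(st["ee_pos"],4),np.round(st["ee_rot"],4),np.round(st["joint_positions"],3))
print(np.array(s["mount"]).round(3).tolist(),s["T"][:3].round(3).tolist())
W=s["W"];m=(W[...,2]>.036)&(W[...,2]<.045)&(abs(W[...,0]-.52)<.12)&(abs(W[...,1]+.11)<.18)
R=cv2.minAreaRect(W[m][:,:2].astype(np.float32));print(m.sum(),R,cv2.boxPoints(R).round(4).tolist())
```

```text
2.05 [ 0.5199 -0.1598  0.3508] [ 5.740e-02  9.984e-01  0.000e+00 -2.000e-04] [ 0.062  0.086 -0.075 -0.    -1.411 -1.748]
[[-0.002, -0.963, -0.268, 0.067], [1.0, -0.002, -0.0, -0.0], [-0.0, -0.268, 0.963, -0.143], [0.0, 0.0, 0.0, 1.0]] [[0.115, 0.957, 0.266, 0.454], [0.993, -0.111, -0.03, -0.152], [0.0, 0.268, -0.963, 0.494]]
4035 ((0.50718754529953, -0.11190444231033325), (0.2111428827047348, 0.29168370366096497), 0.6212009787559509) [[0.4000000059604645, 0.03280000016093254], [0.4032000005245209, -0.258899986743927], [0.614300012588501, -0.2565999925136566], [0.6111999750137329, 0.035100001841783524]]
```

View pics/w1.png

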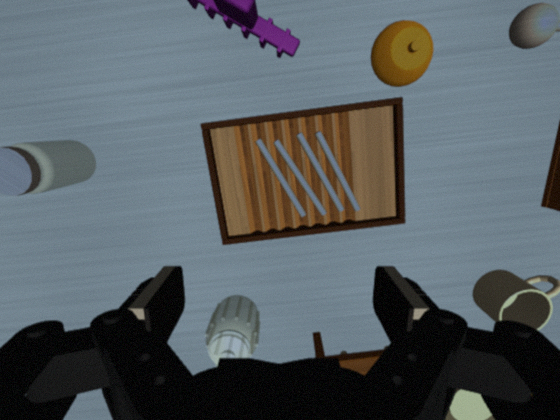

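The wrist view shows the tray with outer corners near (203,124), (401,99), (404,221), (223,244), and four askew straws over the middle grooves. The orange and the purple fake are nearby. I'll get the tray pose from the rim with the orange masked out.

Run:
```python
from h import *
import pickle
s=pickle.load(open("w1.pkl","rb"));K=np.array(s["intrinsics"]);T=s["T"]
def ray(p,z):
    d=T[:3,:3]@np.linalg.solve(K,[p[0],p[1],1]);return T[:3,3]+d*(z-T[2,3])/d[2]
for p in[(203,124),(401,99),(404,221),(223,244)]:print(ray(p,.04).round(4))
im=s["image"].astype(int);W=s["W"]
dark=(im.sum(-1)<150)
m=dark&(W[...,2]>.034)&(W[...,2]<.046);m[:95]=0;m[250:]=0;m[:,:195]=0;m[:,412:]=0
Q=W[m][:,:2].astype(np.float32);R=cv2.minAreaRect(Q);print(len(Q),R,np.median(W[m][:,2]))
# straw pixels endpoints
for a,b in[((258,141),(304,216)),((278,141),(323,213)),((301,135),(341,212)),((319,133),(357,211))]:print(ray(a,.03).round(3),ray(b,.03).round(3))
# y-profile of heights at rims
```

```text
[ 0.4361 -0.2536  0.04  ]
[0.435  0.0168 0.04  ]
[0.6075 0.0191 0.04  ]
[ 0.6123 -0.2547  0.04  ]
3661 ((0.522499680519104, -0.11875960230827332), (0.17717798054218292, 0.27565473318099976), 0.5388521552085876) 0.039759672004428315
[ 0.468 -0.182  0.03 ] [ 0.585 -0.128  0.03 ]
[ 0.471 -0.154  0.03 ] [ 0.584 -0.099  0.03 ]
[ 0.466 -0.121  0.03 ] [ 0.586 -0.072  0.03 ]
[ 0.467 -0.095  0.03 ] [ 0.587 -0.047  0.03 ]
```

Request:
{"api": "step_arm", "payload": {"rows": [[[0.002, 0.111, -0.014], [0, 0, 0]], [[0.002, 0.111, -0.014], [0, 0, 0]], [[0.002, 0.111, -0.014], [0, 0, 0]], [[0.002, 0.111, -0.014], [0, 0, 0]], [[0.002, 0.111, -0.014], [0, 0, 0]], [[0.002, 0.111, -0.014], [0, 0, 0]], [[0.002, 0.111, -0.014], [0, 0, 0]], [[0.002, 0.111, -0.014], [0, 0, 0]], [[0.002, 0.111, -0.014], [0, 0, 0]], [[0.002, 0.111, -0.014], [0, 0, 0]], [[0, 0, 0], [0, 0, 0]], [[0, 0, 0], [0, 0, 0]]]}}

```text
time: 3.25
ee_pos: [0.5281, 0.2835, 0.2941]
ee_rot: [0.058, 0.998, -0.001, -0.001]
ft_force: [-0.1, -0.4, -0.5]
width: 0.0853
grasp_force: 0.0
```

Run:
```python
from h import *
import pickle
s=shot("wrist");save(s,"w2");pickle.dump(s,open("w2.pkl","wb"));st=manip.get_state()
print(st["time"],np.round(st["ee_pos"],4),np.round(st["ee_rot"],4),np.round(st["joint_positions"],3))
W=s["W"]
for n,a,b in[("bar",.059,.069),("griptop",.123,.134),("grip",.075,.134),("stand",.045,.057)]:
    m=(W[...,2]>a)&(W[...,2]<b)&(np.hypot(W[...,0]-.537,W[...,1]-.287)<.11)
    R=cv2.minAreaRect(W[m][:,:2].astype(np.float32));print(n,m.sum(),R,np.median(W[m][:,2]))
```

```text
3.3 [0.5282 0.2829 0.2946] [ 5.830e-02  9.983e-01 -4.000e-04 -3.000e-04] [ 0.818  0.201 -0.061  0.    -1.309 -2.505]
bar 1547 ((0.5373863577842712, 0.2873946726322174), (0.02187221869826317, 0.16848111152648926), 83.92168426513672) 0.06390174096197809
griptop 956 ((0.5374634861946106, 0.28774937987327576), (0.02001703903079033, 0.04950978606939316), 84.0855484008789) 0.12871948960965474
grip 1069 ((0.5374295711517334, 0.2877528965473175), (0.02001703903079033, 0.04957803711295128), 84.0855484008789) 0.12857364821856887
stand 2556 ((0.5400744676589966, 0.28909870982170105), (0.0581926591694355, 0.16526266932487488), 83.7440185546875) 0.051994592536239226
```

View pics/w2.png

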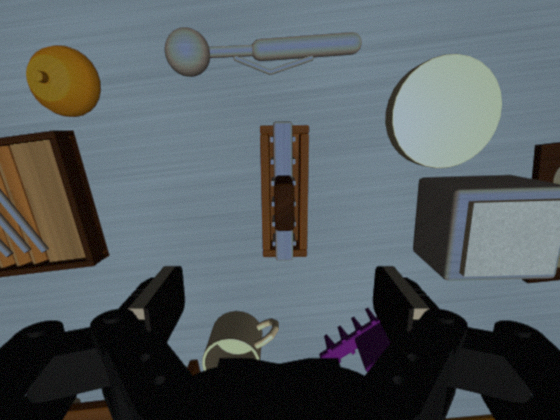

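The stand is at (285,190) in the wrist view, holding the rake: steel bar, dark wooden grip at (285,203). Rake (0.5374, 0.2877), yaw −6°; measured heights match the spec (bar top 0.064, grip top 0.129). Descending onto the grip.

Request:
{"api": "step_arm", "payload": {"rows": [[[0.008, 0.004, -0.08], [0, 0, 0.05]], [[0.008, 0.004, -0.1], [0, 0, 0.05]], [[0.007, 0.004, -0.1], [0, 0, 0.04]], [[0, 0, -0.1], [0, 0, 0]], [[0, 0, -0.08], [0, 0, 0]], [[0, 0, -0.056], [0, 0, 0]], [[0, 0, 0], [0, 0, 0]], [[0, 0, 0], [0, 0, 0]]]}}

```text
time: 4.1
ee_pos: [0.5381, 0.2877, 0.0895]
ee_rot: [0.052, 0.999, 0.0, 0.0]
ft_force: [0.3, 0.3, -0.0]
width: 0.0853
grasp_force: 0.0
```

Request:
{"api": "step_arm", "payload": {"rows": [[[0, 0, 0], [0, 0, 0]], [[0, 0, 0], [0, 0, 0]], [[0, 0, 0], [0, 0, 0]], [[0, 0, 0], [0, 0, 0]], [[0, 0, 0], [0, 0, 0]], [[0, 0, 0], [0, 0, 0]], [[0, 0, 0], [0, 0, 0]], [[0, 0, 0], [0, 0, 0]]], "claw": 0, "newtons": 80}}

```text
time: 4.9
ee_pos: [0.5373, 0.2889, 0.0891]
ee_rot: [0.052, 0.999, 0.0, 0.0]
ft_force: [-2.2, -1.5, 5.2]
width: 0.0193
grasp_force: 77.8
```

Request:
{"api": "step_arm", "payload": {"rows": [[[0, 0, 0.02], [0, 0, 0]], [[0, 0, 0.05], [0, 0, 0]], [[0, 0, 0.08], [0, 0, 0]], [[0, 0, 0.08], [0, 0, 0]], [[0, 0, 0.04], [0, 0, 0]], [[-0.005, -0.06, 0], [0, 0, 0.163]], [[-0.005, -0.09, 0], [0, 0, 0.163]], [[-0.005, -0.1, 0], [0, 0, 0.163]], [[-0.005, -0.1, 0], [0, 0, 0.163]], [[-0.005, -0.1, 0], [0, 0, 0.163]], [[-0.005, -0.1, 0], [0, 0, 0.163]], [[-0.005, -0.1, 0], [0, 0, 0.163]], [[-0.005, -0.06, 0], [0, 0, 0.163]], [[0, -0.032, 0], [0, 0, 0]], [[0, 0, 0], [0, 0, 0]], [[0, 0, 0], [0, 0, 0]], [[0, 0, 0], [0, 0, 0]]]}}

```text
time: 6.6
ee_pos: [0.5214, -0.0072, 0.1964]
ee_rot: [-0.005, 1.0, 0.0, -0.0]
ft_force: [0.4, 0.3, -2.3]
width: 0.0192
grasp_force: 78.6
```

Run:
```python
from h import *
s=shot("side");save(s,"s2");st=manip.get_state()
print(st["time"],np.round(st["ee_pos"],4),np.round(st["ee_rot"],4),np.round(st["ft_force"],2),np.round(st["moment"],2))
W=s["W"];p=np.array(st["ee_pos"])
# rake parts: below tcp
m=(np.hypot(W[...,0]-p[0],W[...,1]-p[1])<.1)&(W[...,2]>.09)&(W[...,2]<.20)
im=s["image"].copy();v,u=np.where(m)
print(u.min(),u.max(),v.min(),v.max(),W[m][:,2].min())
for z in np.arange(.1,.2,.005):
    q=W[m&(abs(W[...,2]-z)<.0025)]
    if len(q):print(round(z,3),len(q),q[:,0].min().round(3),q[:,0].max().round(3))
c=s["image"][130:260,210:370,::-1];cv2.imwrite("pics/s2c.png",cv2.resize(c,(720,585),interpolation=cv2.INTER_CUBIC))
```

```text
6.65 [ 0.5214 -0.0071  0.1964] [-0.0055  1.      0.     -0.    ] [-0.22  0.2  -2.49] [-0.03 -0.03 -0.01]
249 296 177 200 0.12419922282071194
0.125 9 0.509 0.586
0.13 29 0.455 0.589
0.135 34 0.454 0.589
0.14 33 0.453 0.587
0.145 32 0.454 0.588
0.15 31 0.455 0.587
0.155 18 0.454 0.589
0.16 33 0.446 0.598
0.165 60 0.437 0.606
0.17 120 0.438 0.607
0.175 64 0.439 0.603
0.18 13 0.5 0.544
0.185 20 0.496 0.545
0.19 16 0.496 0.544
0.195 17 0.499 0.545
```

View pics/s2c.png

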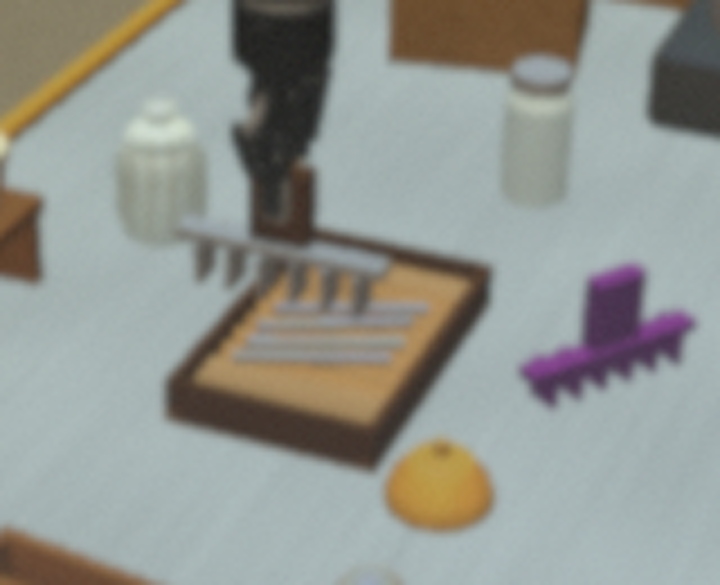

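The rake is held level, head along the grooves, above the tray's +y flat; straws lie clear of it. Feet estimate puts contact near TCP z ≈ 0.093. Fast descent to 0.105, then feel.

Request:
{"api": "step_arm", "payload": {"rows": [[[0, 0, -0.04], [0, 0, 0]], [[0, 0, -0.06], [0, 0, 0]], [[0, 0, -0.06], [0, 0, 0]], [[0, 0, -0.04], [0, 0, 0]], [[0, 0, -0.02], [0, 0, 0]], [[0, 0, -0.008], [0, 0, 0]], [[0, 0, 0], [0, 0, 0]], [[0, 0, 0], [0, 0, 0]], [[0, 0, -0.002], [0, 0, 0]], [[0, 0, -0.002], [0, 0, 0]], [[0, 0, -0.002], [0, 0, 0]], [[0, 0, -0.002], [0, 0, 0]], [[0, 0, -0.002], [0, 0, 0]], [[0, 0, -0.002], [0, 0, 0]]]}}

```text
time: 8.05
ee_pos: [0.5213, -0.008, 0.1004]
ee_rot: [-0.005, 1.0, 0.0, 0.0]
ft_force: [0.4, -0.7, -2.1]
width: 0.0189
grasp_force: 78.5
```

Request:
{"api": "step_arm", "payload": {"rows": [[[0, 0, -0.002], [0, 0, 0]], [[0, 0, -0.002], [0, 0, 0]], [[0, 0, -0.002], [0, 0, 0]]]}}

```text
time: 8.35
ee_pos: [0.5213, -0.008, 0.098]
ee_rot: [-0.005, 1.0, 0.0, -0.0]
ft_force: [-0.3, -0.3, -1.8]
width: 0.0187
grasp_force: 78.5
```

Request:
{"api": "step_arm", "payload": {"rows": [[[0, 0, -0.002], [0, 0, 0]], [[0, 0, -0.002], [0, 0, 0]]]}}

```text
time: 8.55
ee_pos: [0.5213, -0.008, 0.0964]
ee_rot: [-0.005, 1.0, -0.0, 0.0]
ft_force: [0.6, -0.1, -1.9]
width: 0.0192
grasp_force: 78.5
```

Request:
{"api": "step_arm", "payload": {"rows": [[[0, 0, -0.002], [0, 0, 0]], [[0, 0, -0.002], [0, 0, 0]]]}}

```text
time: 8.75
ee_pos: [0.5214, -0.008, 0.095]
ee_rot: [-0.005, 1.0, -0.0, 0.0]
ft_force: [-2.4, 0.7, 6.9]
width: 0.0187
grasp_force: 79.8
```

Request:
{"api": "step_arm", "payload": {"rows": [[[0, 0, -0.002], [0, 0, 0]]]}}

```text
time: 8.85
ee_pos: [0.5217, -0.0081, 0.095]
ee_rot: [-0.005, 1.0, -0.0, 0.0]
ft_force: [-4.2, -0.4, 13.2]
width: 0.0193
grasp_force: 80.6
```

Request:
{"api": "step_arm", "payload": {"rows": [[[0, 0, -0.002], [0, 0, 0]]]}}

```text
time: 8.95
ee_pos: [0.5221, -0.0081, 0.0949]
ee_rot: [-0.005, 1.0, -0.0, 0.001]
ft_force: [-5.1, 0.2, 18.9]
width: 0.0194
grasp_force: 81.5
```

Request:
{"api": "step_arm", "payload": {"rows": [[[0, 0, -0.002], [0, 0, 0]]]}}

```text
time: 9.05
ee_pos: [0.5224, -0.0081, 0.0949]
ee_rot: [-0.006, 1.0, -0.0, 0.001]
ft_force: [-8.8, -0.0, 27.0]
width: 0.0189
grasp_force: 82.4
```

Too many batched steps there; easing the press off.

Request:
{"api": "step_arm", "payload": {"rows": [[[0, 0, 0.003], [0, 0, 0]], [[0, 0, 0.003], [0, 0, 0]], [[0, 0, 0], [0, 0, 0]]]}}

```text
time: 9.35
ee_pos: [0.5213, -0.008, 0.095]
ee_rot: [-0.005, 1.0, 0.0, 0.0]
ft_force: [-0.8, 0.8, 2.0]
width: 0.0189
grasp_force: 79.2
```

Request:
{"api": "step_arm", "payload": {"rows": [[[0, -0.008, 0], [0, 0, 0]], [[0, -0.01, 0], [0, 0, 0]], [[0, -0.01, 0], [0, 0, 0]], [[0, -0.01, 0], [0, 0, 0]], [[0, -0.01, 0], [0, 0, 0]], [[0, -0.01, 0], [0, 0, 0]]]}}

```text
time: 9.95
ee_pos: [0.5214, -0.0316, 0.095]
ee_rot: [-0.005, 1.0, 0.0, 0.0]
ft_force: [0.8, 1.4, 3.1]
width: 0.0193
grasp_force: 79.3
```

Request:
{"api": "step_arm", "payload": {"rows": [[[0, -0.01, 0], [0, 0, 0]], [[0, -0.01, 0], [0, 0, 0]], [[0, -0.01, 0], [0, 0, 0]], [[0, -0.01, 0], [0, 0, 0]]]}}

```text
time: 10.35
ee_pos: [0.5214, -0.0475, 0.095]
ee_rot: [-0.005, 1.0, 0.0, 0.0]
ft_force: [-1.0, 2.1, 4.5]
width: 0.0189
grasp_force: 79.4
```

Request:
{"api": "step_arm", "payload": {"rows": [[[0, -0.01, 0], [0, 0, 0]], [[0, -0.01, 0], [0, 0, 0]], [[0, -0.01, 0], [0, 0, 0]]]}}

```text
time: 10.65
ee_pos: [0.5214, -0.0595, 0.095]
ee_rot: [-0.005, 1.0, 0.0, 0.0]
ft_force: [0.6, 1.5, 4.2]
width: 0.0191
grasp_force: 79.5
```

Request:
{"api": "step_arm", "payload": {"rows": [[[0, -0.01, 0], [0, 0, 0]], [[0, -0.01, 0], [0, 0, 0]], [[0, -0.01, 0], [0, 0, 0]]]}}

```text
time: 10.95
ee_pos: [0.5213, -0.0715, 0.0949]
ee_rot: [-0.005, 1.0, -0.0, 0.0]
ft_force: [0.3, 2.7, 5.2]
width: 0.019
grasp_force: 79.4
```

Request:
{"api": "step_arm", "payload": {"rows": [[[0, -0.01, 0.0005], [0, 0, 0]], [[0, -0.01, 0], [0, 0, 0]], [[0, -0.01, 0], [0, 0, 0]]]}}

```text
time: 11.25
ee_pos: [0.5211, -0.0836, 0.095]
ee_rot: [-0.005, 1.0, 0.0, -0.0]
ft_force: [0.3, 0.7, 3.6]
width: 0.0193
grasp_force: 79.3
```

Request:
{"api": "step_arm", "payload": {"rows": [[[0, -0.01, 0], [0, 0, 0]], [[0, -0.01, 0], [0, 0, 0]], [[0, -0.01, 0], [0, 0, 0]]]}}

```text
time: 11.55
ee_pos: [0.5211, -0.0956, 0.0949]
ee_rot: [-0.005, 1.0, -0.0, -0.0]
ft_force: [-0.4, 1.0, 1.9]
width: 0.0189
grasp_force: 79.4
```

Request:
{"api": "step_arm", "payload": {"rows": [[[0, -0.01, 0], [0, 0, 0]], [[0, -0.01, 0], [0, 0, 0]], [[0, -0.01, 0], [0, 0, 0]]]}}

```text
time: 11.85
ee_pos: [0.5212, -0.1075, 0.095]
ee_rot: [-0.005, 1.0, 0.0, -0.0]
ft_force: [-0.7, 1.6, 1.6]
width: 0.0191
grasp_force: 79.2
```

Request:
{"api": "step_arm", "payload": {"rows": [[[0, -0.01, 0], [0, 0, 0]], [[0, -0.01, 0], [0, 0, 0]], [[0, -0.01, 0], [0, 0, 0]]]}}

```text
time: 12.15
ee_pos: [0.5211, -0.1196, 0.095]
ee_rot: [-0.005, 1.0, -0.0, -0.0]
ft_force: [0.7, 1.3, 0.0]
width: 0.0193
grasp_force: 79.1
```

Request:
{"api": "step_arm", "payload": {"rows": [[[0, -0.01, 0], [0, 0, 0]], [[0, -0.01, 0], [0, 0, 0]], [[0, -0.01, 0], [0, 0, 0]]]}}

```text
time: 12.45
ee_pos: [0.5212, -0.1315, 0.095]
ee_rot: [-0.005, 1.0, 0.0, -0.0]
ft_force: [0.2, -0.3, -0.6]
width: 0.0193
grasp_force: 79.0
```

Request:
{"api": "step_arm", "payload": {"rows": [[[0, -0.01, 0], [0, 0, 0]], [[0, -0.01, 0], [0, 0, 0]], [[0, -0.01, 0], [0, 0, 0]]]}}

```text
time: 12.75
ee_pos: [0.5211, -0.1436, 0.095]
ee_rot: [-0.005, 1.0, -0.0, -0.0]
ft_force: [-0.6, -0.1, -1.5]
width: 0.0191
grasp_force: 78.7
```

Run:
```python
from h import *
s=shot("scene");c=s["image"][210:320,170:320,::-1]
t=shot("side");d=t["image"][150:260,210:360,::-1]
cv2.imwrite("pics/m1.png",np.hstack([cv2.resize(x,(400,293),interpolation=cv2.INTER_CUBIC) for x in(c,d)]))
```

```text
(no output)
```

View pics/m1.png

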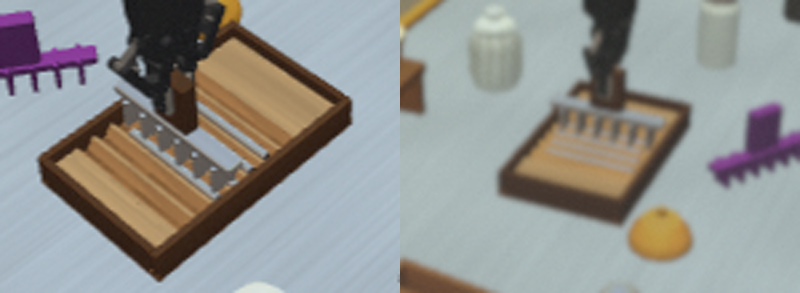

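The straws the rake has passed now lie parallel in grooves behind it. Contact is getting light, so I lower 0.3 mm and push on.

Request:
{"api": "step_arm", "payload": {"rows": [[[0, -0.008, -0.0008], [0, 0, 0]], [[0, -0.01, 0], [0, 0, 0]], [[0, -0.01, 0], [0, 0, 0]]]}}

```text
time: 13.15
ee_pos: [0.5216, -0.1546, 0.095]
ee_rot: [-0.005, 1.0, 0.0, 0.0]
ft_force: [0.2, 1.8, 2.8]
width: 0.0192
grasp_force: 79.2
```

Request:
{"api": "step_arm", "payload": {"rows": [[[0, -0.01, 0], [0, 0, 0]], [[0, -0.01, 0], [0, 0, 0]], [[0, -0.01, 0], [0, 0, 0]]]}}

```text
time: 13.45
ee_pos: [0.5214, -0.1667, 0.0949]
ee_rot: [-0.005, 1.0, -0.0, 0.0]
ft_force: [0.3, 1.5, 2.7]
width: 0.0189
grasp_force: 79.4
```

Request:
{"api": "step_arm", "payload": {"rows": [[[0, -0.01, 0], [0, 0, 0]], [[0, -0.01, 0], [0, 0, 0]], [[0, -0.01, 0], [0, 0, 0]]]}}

```text
time: 13.75
ee_pos: [0.5215, -0.1787, 0.095]
ee_rot: [-0.005, 1.0, 0.0, 0.0]
ft_force: [-0.1, 2.3, 4.4]
width: 0.0191
grasp_force: 79.5
```

Request:
{"api": "step_arm", "payload": {"rows": [[[0, -0.01, 0], [0, 0, 0]], [[0, -0.01, 0], [0, 0, 0]], [[0, -0.01, 0], [0, 0, 0]]]}}

```text
time: 14.05
ee_pos: [0.5214, -0.1907, 0.0949]
ee_rot: [-0.005, 1.0, -0.0, 0.0]
ft_force: [0.3, 2.1, 5.8]
width: 0.0194
grasp_force: 79.3
```

Request:
{"api": "step_arm", "payload": {"rows": [[[0, -0.01, 0], [0, 0, 0]], [[0, -0.01, 0], [0, 0, 0]], [[0, -0.01, 0], [0, 0, 0]]]}}

```text
time: 14.35
ee_pos: [0.5215, -0.2027, 0.095]
ee_rot: [-0.005, 1.0, -0.0, 0.0]
ft_force: [-0.0, 2.3, 5.8]
width: 0.0192
grasp_force: 79.7
```

Run:
```python
from h import *
s=shot("scene");c=s["image"][210:320,170:320,::-1]
t=shot("side");d=t["image"][150:260,210:360,::-1]
cv2.imwrite("pics/m2.png",np.hstack([cv2.resize(x,(400,293),interpolation=cv2.INTER_CUBIC) for x in(c,d)]))
```

```text
(no output)
```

View pics/m2.png

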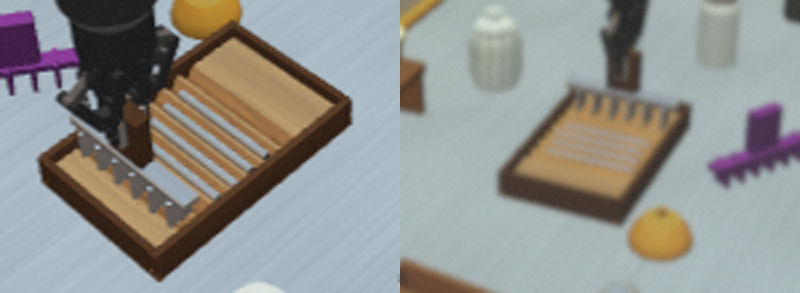

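All four straws lie parallel in separate grooves behind the rake, with none ahead. Finishing the stroke to the far flat.

Request:
{"api": "step_arm", "payload": {"rows": [[[0, -0.01, 0.0004], [0, 0, 0]], [[0, -0.01, 0], [0, 0, 0]], [[0, -0.01, 0], [0, 0, 0]]]}}

```text
time: 14.75
ee_pos: [0.5212, -0.2148, 0.0949]
ee_rot: [-0.005, 1.0, -0.0, -0.0]
ft_force: [-0.8, 2.3, 4.1]
width: 0.0189
grasp_force: 79.4
```

Request:
{"api": "step_arm", "payload": {"rows": [[[0, -0.01, 0], [0, 0, 0]], [[0, -0.01, 0], [0, 0, 0]], [[0, -0.008, 0], [0, 0, 0]]]}}

```text
time: 15.05
ee_pos: [0.5213, -0.226, 0.095]
ee_rot: [-0.005, 1.0, 0.0, 0.0]
ft_force: [-0.4, 2.8, 6.0]
width: 0.0188
grasp_force: 79.6
```

Request:
{"api": "step_arm", "payload": {"rows": [[[0, 0, 0.01], [0, 0, 0]], [[0, 0, 0.05], [0, 0, 0]], [[0, 0, 0.1], [0, 0, 0]], [[0, 0, 0.1], [0, 0, 0]], [[0, 0, 0.05], [0, 0, 0]], [[-0.01, 0.1, 0], [0, 0, 0]], [[-0.02, 0.1, 0.02], [0, 0, 0]], [[-0.02, 0.1, 0.02], [0, 0, 0]], [[-0.02, 0.1, 0.02], [0, 0, 0]], [[-0.02, 0.1, 0.02], [0, 0, 0]], [[-0.01, 0.1, 0.02], [0, 0, 0]], [[0, 0.1, 0], [0, 0, 0]], [[0, 0, 0], [0, 0, 0]], [[0, 0, 0], [0, 0, 0]]]}}

```text
time: 16.45
ee_pos: [0.4805, 0.055, 0.2583]
ee_rot: [-0.006, 1.0, -0.0, -0.001]
ft_force: [0.9, -0.5, -2.6]
width: 0.0187
grasp_force: 79.3
```

Run:
```python
from h import *
import pickle
for c in("scene","side"):
    s=shot(c);W=s["W"];O=np.array([.5225,-.118]);a=np.radians(.54)
    X=(W[...,:2]-O)@np.array([[np.cos(a),-np.sin(a)],[np.sin(a),np.cos(a)]])
    print(c,{g:np.round(1e3*np.nanpercentile(W[...,2][(abs(X[...,0])<.055)&(abs(X[...,1]-g/1e3)<.004)],[10,50,90])).tolist() for g in(58,34,10,-14,-38,-62,-86)})
    x=s["image"][210:320,170:320,::-1] if c=="scene" else s["image"][150:260,210:360,::-1]
    x=cv2.resize(x,(400,293),interpolation=cv2.INTER_CUBIC)
    L=x if c=="scene" else np.hstack([L,x])
cv2.imwrite("pics/m3.png",L);st=manip.get_state();print(st["time"],st["ee_pos"],st["ee_rot"])
```

```text
scene {58: [10.0, 14.0, 19.0], 34: [18.0, 21.0, 24.0], 10: [18.0, 21.0, 23.0], -14: [19.0, 21.0, 23.0], -38: [18.0, 21.0, 23.0], -62: [10.0, 13.0, 18.0], -86: [10.0, 13.0, 18.0]}
side {58: [18.0, 20.0, 26.0], 34: [19.0, 22.0, 24.0], 10: [20.0, 23.0, 26.0], -14: [19.0, 22.0, 25.0], -38: [21.0, 22.0, 27.0], -62: [17.0, 20.0, 23.0], -86: [17.0, 19.0, 26.0]}
16.55 [0.48077142 0.05375895 0.25835471] [-4.85515906e-03  9.99987894e-01 -3.41525412e-04 -7.22280380e-04]
```

View pics/m3.png

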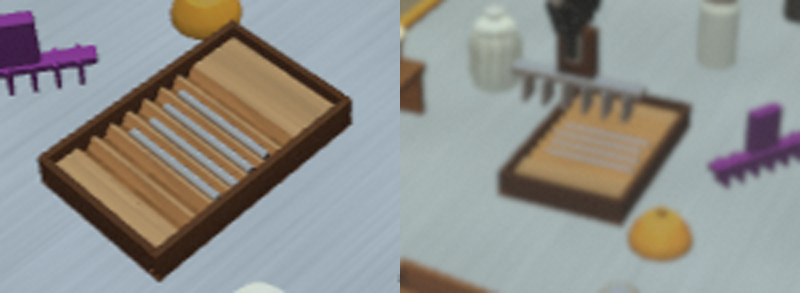

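Depth confirms: grooves 34, 10, −14 and −38 read 21–22 mm (straw tops 2 mm under the rib tops), while the other three grooves are empty. All four straws are home. Returning the rake.

Request:
{"api": "step_arm", "payload": {"rows": [[[0.02, 0.08, -0.02], [0, 0, -0.186]], [[0.0205, 0.09, -0.02], [0, 0, -0.186]], [[0.0205, 0.09, -0.02], [0, 0, -0.186]], [[0.0205, 0.09, -0.02], [0, 0, -0.186]], [[0.0205, 0.09, -0.02], [0, 0, -0.186]], [[0.0205, 0.09, -0.02], [0, 0, -0.186]], [[0.0205, 0.0575, -0.025], [0, 0, -0.186]], [[0, 0, 0], [0, 0, 0]], [[0, 0, 0], [0, 0, 0]], [[0, 0, 0], [0, 0, 0]]]}}

```text
time: 17.55
ee_pos: [0.5387, 0.288, 0.201]
ee_rot: [0.052, 0.999, -0.0, -0.0]
ft_force: [0.7, 0.2, -1.2]
width: 0.019
grasp_force: 79.6
```

Run:
```python
from h import *
s=shot("wrist");st=manip.get_state();print(st["time"],np.round(st["ee_pos"],4),np.round(st["ee_rot"],4))
W=s["W"];p=np.array(st["ee_pos"])
b=p[2]-.037
for n,z0,z1 in[("bar",b+.004,b+.018),("stand",.045,.057)]:
    m=(W[...,2]>z0)&(W[...,2]<z1)&(np.hypot(W[...,0]-.54,W[...,1]-.289)<.11)
    if m.sum()>5:print(n,m.sum(),cv2.minAreaRect(W[m][:,:2].astype(np.float32)),np.median(W[m][:,2]))
```

```text
17.6 [0.5387 0.2881 0.2013] [5.240e-02 9.986e-01 0.000e+00 1.000e-04]
bar 4984 ((0.4882838726043701, 0.29249081015586853), (0.022056225687265396, 0.06713786721229553), 83.99195098876953) 0.17571707257906582
stand 2203 ((0.5239745378494263, 0.29085469245910645), (0.05811155214905739, 0.13374033570289612), 83.70340728759766) 0.05190075464481797
```

Request:
{"api": "step_arm", "payload": {"rows": [[[0.003, 0.004, -0.02], [0, 0, 0]], [[0, 0, -0.06], [0, 0, 0]], [[0, 0, -0.06], [0, 0, 0]], [[0, 0, -0.03], [0, 0, 0]], [[0, 0, -0.012], [0, 0, 0]], [[0, 0, -0.012], [0, 0, 0]], [[0, 0, -0.012], [0, 0, 0]]]}}

```text
time: 18.3
ee_pos: [0.5403, 0.2914, 0.1192]
ee_rot: [0.052, 0.999, 0.001, 0.001]
ft_force: [-0.2, -0.4, -2.1]
width: 0.0191
grasp_force: 79.6
```

Request:
{"api": "step_arm", "payload": {"rows": [[[0, 0, -0.012], [0, 0, 0]], [[0, 0, -0.012], [0, 0, 0]], [[0, 0, -0.012], [0, 0, 0]], [[0, 0, -0.012], [0, 0, 0]], [[0, 0, -0.01], [0, 0, 0]], [[0, 0, 0], [0, 0, 0]]]}}

```text
time: 18.9
ee_pos: [0.5394, 0.2907, 0.0946]
ee_rot: [0.052, 0.999, -0.0, -0.0]
ft_force: [0.1, -0.4, -2.2]
width: 0.0192
grasp_force: 79.6
```

Request:
{"api": "step_arm", "payload": {"rows": [[[0, 0, -0.003], [0, 0, 0]], [[0, 0, -0.003], [0, 0, 0]], [[0, 0, -0.002], [0, 0, 0]], [[0, 0, -0.002], [0, 0, 0]]]}}

```text
time: 19.3
ee_pos: [0.5397, 0.291, 0.0914]
ee_rot: [0.052, 0.999, 0.0, 0.0]
ft_force: [0.4, 0.1, -2.4]
width: 0.0195
grasp_force: 79.6
```

Request:
{"api": "step_arm", "payload": {"rows": [[[0, 0, -0.002], [0, 0, 0]], [[0, 0, -0.002], [0, 0, 0]]]}}

```text
time: 19.5
ee_pos: [0.5397, 0.291, 0.0897]
ee_rot: [0.052, 0.999, 0.0, 0.0]
ft_force: [-0.2, 0.9, -2.3]
width: 0.019
grasp_force: 79.6
```

Request:
{"api": "step_arm", "payload": {"rows": [[[0, 0, -0.0015], [0, 0, 0]], [[0, 0, -0.0015], [0, 0, 0]]]}}

```text
time: 19.7
ee_pos: [0.5397, 0.291, 0.0891]
ee_rot: [0.052, 0.999, -0.0, 0.0]
ft_force: [-4.7, -0.9, 7.9]
width: 0.0191
grasp_force: 80.7
```

Request:
{"api": "step_arm", "payload": {"rows": [[[0, 0, 0.001], [0, 0, 0]], [[0, 0, 0.001], [0, 0, 0]]]}}

```text
time: 19.9
ee_pos: [0.5397, 0.291, 0.0893]
ee_rot: [0.052, 0.999, 0.0, 0.0]
ft_force: [0.6, -0.3, -1.7]
width: 0.0193
grasp_force: 80.0
```

Request:
{"api": "step_arm", "payload": {"rows": [[[0, 0, 0], [0, 0, 0]], [[0, 0, 0], [0, 0, 0]], [[0, 0, 0], [0, 0, 0]], [[0, 0, 0], [0, 0, 0]], [[0, 0, 0], [0, 0, 0]], [[0, 0, 0], [0, 0, 0]], [[0, 0, 0], [0, 0, 0]], [[0, 0, 0.03], [0, 0, 0]], [[0, 0, 0.06], [0, 0, 0]], [[0, 0, 0.1], [0, 0, 0]], [[0, 0, 0.1], [0, 0, 0]], [[0, 0, 0.1], [0, 0, 0]], [[0, 0, 0.08], [0, 0, 0]], [[0, 0, 0], [0, 0, 0]], [[0, 0, 0], [0, 0, 0]]], "claw": 1}}

```text
time: 21.4
ee_pos: [0.5398, 0.2912, 0.2791]
ee_rot: [0.052, 0.999, 0.001, 0.001]
ft_force: [0.1, 0.2, -0.8]
width: 0.0851
grasp_force: 0.0
```

Run:
```python
from h import *
s=shot("wrist");save(s,"w9");st=manip.get_state();print(st["time"],np.round(st["ee_pos"],4))
W=s["W"]
for n,a,b in[("bar",.059,.069),("griptop",.123,.134),("stand",.045,.057)]:
    m=(W[...,2]>a)&(W[...,2]<b)&(np.hypot(W[...,0]-.537,W[...,1]-.287)<.11)
    R=cv2.minAreaRect(W[m][:,:2].astype(np.float32));print(n,m.sum(),R,np.median(W[m][:,2]))
s=shot("scene");cv2.imwrite("pics/f.png",cv2.resize(s["image"][130:310,150:450,::-1],(800,480),interpolation=cv2.INTER_CUBIC))
```

```text
21.45 [0.5393 0.2908 0.2777]
bar 1698 ((0.5401239395141602, 0.29051899909973145), (0.021837638691067696, 0.1683158427476883), 84.11876678466797) 0.06385552850277279
griptop 1054 ((0.5398979187011719, 0.29064491391181946), (0.019530076533555984, 0.04969656839966774), 84.4288330078125) 0.12874070132387513
stand 2842 ((0.5398406386375427, 0.2891003489494324), (0.05813659355044365, 0.16509054601192474), 83.74864196777344) 0.051901645647006944
```

View pics/f.png

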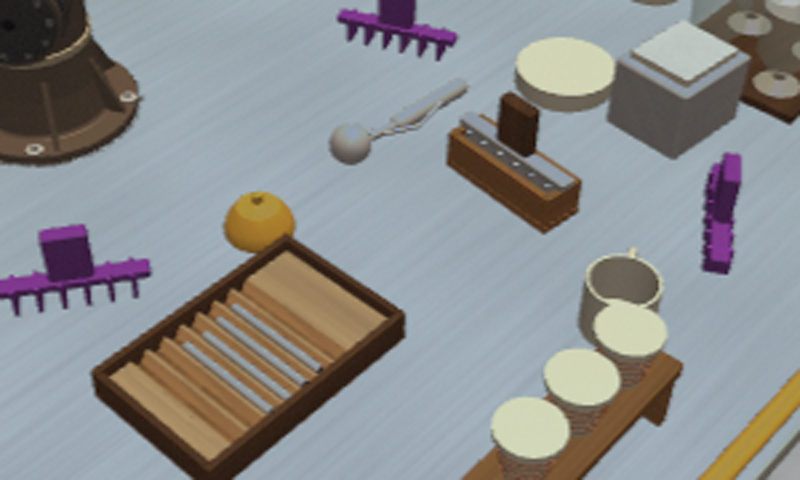

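The rake stands upright in its stand, centred within 1.5 mm. The straws lie in their grooves, as the earlier depth readings showed for all four, and everything else looks unmoved. Handing in.

```bash
python3 -c "
from plant import workorder;print(workorder.close_job())"
```

```text
the job is handed in; nothing more can be done
None
```

The job is handed in: one stroke combed all four straws home, each in its own groove, and the rake is back upright in its stand; the press on the tray peaked at about 29 N for a moment at set-down (mostly 10 N or less while combing), and it took about 21 of the 72 s.

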